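# Crank the dough sheeter's roller gap to the index mark

### The arm

A 6-joint arm with a two-finger parallel gripper is mounted at the origin on the work surface. World frame = base frame: x ahead of the robot, y to its left, z up, the work surface at z = 0. Lengths are in m, angles in degrees, forces in N, time in s.
With the tool pointing down it reaches from about 0.4 to 0.825 m from the base axis. Payload 7 kg.
Tool frame: the origin (TCP) lies at the very end of the fingers, on their centre line; the grasp point (between the pads) lies 19 mm behind it; x points along the fingers, y is the direction in which the jaws open and shut, and the axes are right-handed (so a half turn about x gives the same grasp; the last joint's range is limited). The gripper opens to 88 mm and grips with 3 to 60 N. Pads are 19 mm wide; open, the fingers measure 130 mm over their backs; the gripper's body (78 mm by 193 mm) begins 47 mm behind the grasp point.
Start: joints at [88.986, 20.546, 0.682, 0, -70.136, -16.507], TCP at [0.203, 0.644, 0.227] pointing down, gripper open.
Joint ranges: [-176.03, 176.03], [-82.01, 121.73], [-58.28, 71.71], [-173.87, 95.51], [-174.79, -0.11], [-173.66, 173.66]. Speed limits (degrees/s): [136.94, 136.94, 172.46, 180, 180, 180].

### API

Orientations are given as [roll, pitch, yaw] about the fixed x, y, z axes, in that order (R = Rz(yaw) Ry(pitch) Rx(roll)).
In Python, from plant import * gives the robot as it stands. The module is installed in compiled form; this text tells all that it offers.
- The arm moves only by the shell command python3 -m creep 'ROWS' [FORCE]. ROWS is a JSON object of lists of equal length, an entry for each row: "jaw": the closure, from -1 (fully open) to 1 (shut); "translation": the shift along the tool's x, y, z in m, a list of three; "roll": the turn about the tool's x in rad. A call has exactly 10 rows; each row shifts and turns the commanded pose from where the row before left it, along the tool's axes as they then stand; what a row does not reach is not made up. A row lasts 1/10 s, in which the tool goes at most 50 mm and 8.59 degrees, less where a joint would pass 70% of its speed; a pose out of reach is approached as far as the arm can. A call with a gripper value outside its range is refused whole. The fingers move at their own pace and stop on an object; FORCE is the grip in N (left out, the last holds). Time passes only in rows, so rows that do not move let the fingers close, or fill a call up. It gives the time, the measured TCP pose, the force and the opening at its end, in the units of the state.
- get_state(): the state, without advancing time (a new reading comes with each control period).
- capture(name): name is "scene" or "top" or "wrist"; returns a dict with "image" (420x560x3 uint8, red, green, blue), "fovy" (degrees; the focal length in pixels is half the picture's height over the tangent of half this angle, whatever the lens; pixels are square), "cx", "cy" (the principal point, pixels), "D" ([k1, k2, p1, p2, k3] as OpenCV has them; the pictures are not rectified), "pose" (4x4, takes a point from camera to world coordinates); the wrist camera has in their place "tool_from_camera" (4x4, takes a point from camera to tool coordinates, whose origin is the TCP and whose axes are the tool frame's). Camera axes: x right, y up, looking along -z (the intrinsics and any distortion apply to the point x, -y, -z); pixel columns grow to the right and rows downward; lengths in m; the calibration is good to about 2 mm. A picture is of the moment at which its call begins: read the wrist's pose just before it. There is no depth.
- close_job(): hands the job in, once; it reports no verdict.
The state is a dict: "time_s": time; "joints": joint angles; "qd": joint speeds; "joint_torque": joint torques, N m; "tcp_pos": TCP position; "eef_rot": TCP orientation; "contact_force": force on the tool from outside, world axes, zero at the start; "moment": the same for the moment, N m; "gripper_width": finger opening in m.
Only numpy, scipy, OpenCV 4.12 (cv2) and the standard library are available. Lean on these libraries where they do the work, as an engineer would, in place of code of your own. Each camera call takes 0.05 s, during which the arm holds its last target.

### The job

Take the loose crank from its wooden tray, fit it fully down over the square shaft on top of the dough sheeter, and turn it anticlockwise (seen from above) until the dial's pointer lines up with the raised index mark, leaving the mark itself where it is. Then lift the crank off and set it down gently in the tray, standing upright on its hub as before, with the pointer still on the mark. Do not shove or tip the jar, the bottle, the tin or the carton.

Things in the scene. Friction and masses are not known exactly. Their poses are not given: they have to be found in the camera images.
- sheeter: White dough sheeter, fixed. Origin on the counter under the square shaft's axis, z up. Gearbox x -75 to 75, y -75 to 70 mm in its own axes, top at 85 mm. Roller section y 70 to 270 mm with aluminium cheeks 165 mm high over x -75 to 75: the near cheek's face is 70 mm from the shaft axis and the seated crank's handle cannot pass it. Turning the dial shifts one roller.
- gapdial (a joint): Dial with pointer and square shaft, vertical axis through the sheeter's origin. Rad, grows anticlockwise seen from above; at value v the pointer is at v - 90 deg from the sheeter's x axis about z (0: along its -y). Range -0.7 to 3.0; stays where left; needs about 0.25 N m (3 N at the crank's handle). Starts 0.7 to 2.6 rad short of the mark.
- indexmark (a joint): Angle of the raised index mark, in rad, on the same scale as joint gapdial (equal values = lined up). A dark steel block 14 x 10 x 10 mm on the gearbox top, 60 to 74 mm from the shaft axis. Very stiff; it is not to be moved.
- shaft_top (a point): Centre of the square shaft's top, 131 mm above the counter; x axis = pointer's direction. Steel, 20 mm square, faces square to the pointer, standing 39 mm above the dial disc (100 mm wide, top at 92 mm); the last 10 mm taper to 12 mm. The crank fits four ways, 90 deg apart; choose one whose whole swing keeps the handle clear of the near cheek.
- pointer (a point): Point on the dial 60 mm from the shaft axis in the pointer's direction, 92 mm above the counter: just beyond the tip (56 mm) of the dark steel pointer, a bar 7 mm wide and 4 mm high on the disc.
- mark (a point): Inner end of the index mark, 60 mm from the shaft axis, 92 mm above the counter; coincides with point pointer when lined up.
- crank_hub (a point): Centre of the crank's hub, half-way up. Crank axes: z up, x towards the handle. Hub: steel block 40 x 40 x 50 mm high, sides along x and y, a 21.5 mm square socket right through. An arm 20 mm wide, 11 to 23 mm above this point, leads along +x to the fixed upright handle. 0.36-0.56 kg, stands on its hub. This point's height: 117 mm seated on the shaft, 30 mm in the tray.
- crank_handle (a point): On the axis of the crank's upright round wooden handle, 26 mm in diameter, 85 mm from the hub's axis along the crank's x; this point is 55 mm above the hub's centre, and the handle runs from 20 to 90 mm above the hub's centre.
- tray: Square wooden tray fixed on the counter, outside 150 x 150 mm, inside 140 x 140 mm, floor 5 mm thick, rim 17 mm high. Origin under its centre, on the counter.
- crank: The crank as a whole: origin at the centre of the hub's underside, 25 mm below point crank_hub, same axes.
- jar: Loose jar of preserves, 72 mm across, 100 mm high; origin under its centre. Bystander.
- carton: Loose low carton 110 x 75 mm, 38 mm high; origin under its centre. Bystander.
- bottle: Loose glass bottle 66 mm across, 200 mm high; origin under its centre. Stands beyond the sheeter. Bystander.
- tin: Loose food tin 74 mm across, 110 mm high; origin under its centre. Stands close before the sheeter. Bystander.
Not all that is in view belongs to the job. There is more than one size of the crank; the job needs the largest.

How it is judged (in metres and radians):
On the way, in this order (a step that is already met when the one before it is completed fails the run):
1. the crank is fully down on the square shaft (horizontal distance between crank_hub and shaft_top below 0.004 m and z of crank_hub in the frame of sheeter below 0.122 m and angle between crank_hub's own z axis and vertical below 0.08 rad), for 0.2 s.
2. with the crank on the shaft, the pointer is lined up with the mark (all of step 1 and horizontal distance between pointer and mark below 0.007 m), for 0.3 s.
At the end, for the whole second after the job is handed in: The pointer is on the mark (site pointer within 7 mm of site mark, about 6.7 degrees); the crank stands upright (within 3.4 degrees) and still on the tray's floor, hub centre within 46 mm of the tray's centre along each of the tray's axes (horizontal distance between pointer and mark below 0.007 m and x of crank_hub in the frame of tray between -0.046 and 0.046 m and y of crank_hub in the frame of tray between -0.046 and 0.046 m and z of crank_hub in the frame of tray between 0.025 and 0.034 m and angle between crank_hub's own z axis and vertical below 0.06 rad and linear speed of crank below 0.02 m/s and angular speed of crank below 0.1 rad/s); the robot touches nothing.
It fails at once if one of two bystanders (jar or carton) is shifted more than 30 mm or tipped (distance of any of jar, carton from where it was at the start of the episode above 0.03 m or angle between any of jar, carton's own z axis and vertical above 0.3 rad).
It fails at once if one of two bystanders (bottle or tin) is shifted more than 30 mm or tipped (distance of any of bottle, tin from where it was at the start of the episode above 0.03 m or angle between any of bottle, tin's own z axis and vertical above 0.3 rad).
It fails at once if the index mark is moved (more than 6 mm) (distance of mark from where it was at the start of the episode above 0.006 m).
It fails at once if the crank is dropped into or beside the tray (falls free there at over 0.45 m/s, about 10 mm) (contact force between crank and anything else below 0.1 N and linear speed of crank above 0.45 m/s and horizontal distance between crank_hub and tray below 0.15 m).
It also fails if it takes over 72 s, if anything falls off the work surface, if the arm or the gripper's body presses on something with over 40 N, if the wrist force passes 120 N, or if a joint passes its speed limit or range.

## Working session

There is one attempt and no reset: what is moved stays moved. The work goes in short steps, Python scripts to look and compute and a shell command to move; the robot and the scene stay as the last step left them, time stands still between calls to the robot, and variables do not carry over. Pictures are saved under pics/ and viewed, and the job is handed in when it is done.

```bash
mkdir -p pics; ls; python3 - <<'E'
from plant import *
import cv2
s=get_state();print(s)
for n in("scene","top","wrist"):
    c=capture(n);cv2.imwrite(f"pics/{n}0.png",c["image"][:,:,::-1])
    print(n,{k:(v.tolist() if hasattr(v,'tolist') else v) for k,v in c.items() if k!="image"})
E
```

```text
pics
{'time_s': 0.0, 'joints': array([ 8.89865347e+01,  2.05904686e+01,  6.35726631e-01, -2.04157921e-02,
       -7.01352650e+01, -1.65078016e+01]), 'qd': array([ 0.06668543,  0.01265132,  0.0190618 ,  0.07250085, -0.07237947,
       -0.08728849]), 'joint_torque': array([ 3.26777138e-05, -5.82707405e+01,  2.93048108e+01,  6.99691325e+00,
        6.94245362e-03, -1.66459645e-04]), 'tcp_pos': array([0.20308216, 0.64323231, 0.22564749]), 'eef_rot': array([  94.47232065,   89.90796889, -103.05589867]), 'contact_force': array([ 0.71942062,  0.21269268, -0.23639142]), 'moment': array([ 0.02481197,  0.06379449, -0.05469865]), 'gripper_width': 0.08752234803245773}
scene {'fovy': 47.17662445240206, 'cx': 281.16527834582604, 'cy': 207.00317043872408, 'D': [0.04920614299185305, 0.0, 0.0, 0.0, 0.0], 'pose': [[-0.3532577001068341, -0.6224020973282158, 0.6984444334066016, 1.55820401335149], [0.9355260063404716, -0.23478328154134936, 0.2639467790470721, 0.27913602530998116], [-0.00029795281243442294, 0.7466541635523867, 0.6652123505122314, 1.0309962589024884], [0.0, 0.0, 0.0, 1.0]]}
top {'fovy': 46
[... 153 characters left out ...]
7001581, -0.23262266540813825, 0.2993415402042004], [-0.9985241853166421, 0.053864979826752694, -0.006929306314465644, -0.11849818233502211], [0.0058013952627456065, 0.23265352686041907, 0.9725423796690885, 1.2067821585755238], [0.0, 0.0, 0.0, 1.0]]}
wrist {'fovy': 68.1706836723359, 'cx': 279.23738165190787, 'cy': 206.60161673377064, 'D': [-0.04976994945089223, 0.0, 0.0, 0.0, 0.0], 'tool_from_camera': [[-7.304547413170581e-05, 0.2660460347863328, -0.9639603218176706, -0.15695431555642528], [0.999999915127657, 0.00041029415453112885, 3.7461775302853336e-05, -0.0003317960790878427], [0.0004054738420171313, -0.9639602372676869, -0.26604604217651373, -0.07227284369873917], [0.0, 0.0, 0.0, 1.0]]}
```

View pics/scene0.png

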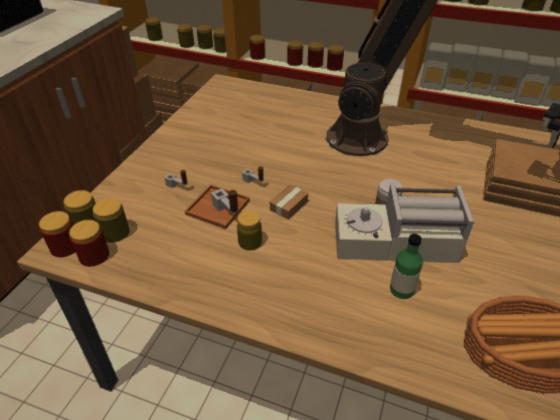

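View pics/top0.png

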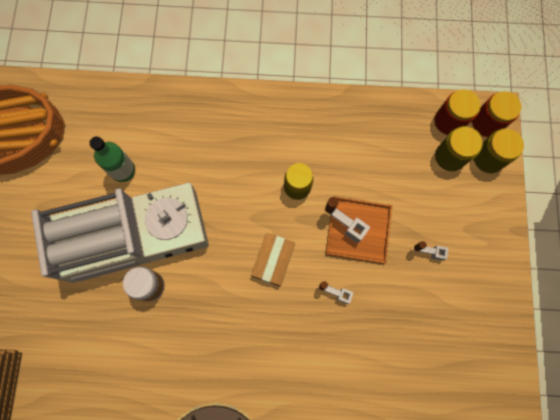

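View pics/wrist0.png

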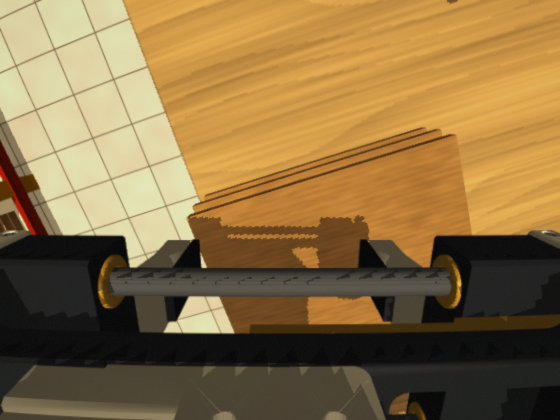

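The scene picture shows three cranks: one on the tray (scene 225,200; top view hub 357,230, handle 331,206), and two smaller ones (top 437,251 and 340,293). The one in the wooden tray is the largest and fits the description. I'll confirm it with enlarged crops.

```bash
cat > h.py <<'E'
import numpy as np, cv2
from plant import *
from scipy.spatial.transform import Rotation as R
def T_tool(s):
    T=np.eye(4);T[:3,:3]=R.from_euler('xyz',s['eef_rot'],degrees=True).as_matrix();T[:3,3]=s['tcp_pos'];return T
def K(c):
    h=c['image'].shape[0];f=h/2/np.tan(np.radians(c['fovy'])/2)
    return np.array([[f,0,c['cx']],[0,f,c['cy']],[0,0,1]])
def ray(c,uv,pose=None):
    p=cv2.undistortPoints(np.array(uv,float).reshape(-1,1,2),K(c),np.array(c['D'])).reshape(-1,2)
    d=np.c_[p[:,0],-p[:,1],-np.ones(len(p))]
    P=np.array(c['pose'] if pose is None else pose)
    return P[:3,3],d@P[:3,:3].T
def onz(c,uv,z,pose=None):
    o,d=ray(c,uv,pose);return o+d*((z-o[2])/d[:,2])[:,None]
def proj(c,X,pose=None):
    P=np.array(c['pose'] if pose is None else pose);X=np.atleast_2d(X)
    q=(X-P[:3,3])@P[:3,:3];q=q*[1,-1,-1]
    return cv2.projectPoints(q,np.zeros(3),np.zeros(3),K(c),np.array(c['D']))[0].reshape(-1,2)
def shot(n,tag=None):
    s=get_state();c=capture(n)
    if n=='wrist': c['pose']=T_tool(s)@np.array(c['tool_from_camera'])
    if tag: cv2.imwrite(f'pics/{tag}.png',c['image'][:,:,::-1])
    return s,c
def crop(c,x0,y0,x1,y1,k,name):
    im=cv2.resize(c['image'][y0:y1,x0:x1,::-1],None,fx=k,fy=k,interpolation=cv2.INTER_CUBIC);cv2.imwrite(f'pics/{name}.png',im)
E
python3 - <<'E'
from h import *
s,c=shot('top');crop(c,300,180,400,280,6,'ct');crop(c,120,170,220,270,6,'cs')
s,c=shot('scene');crop(c,180,170,280,245,8,'st')
E
```

```text
(no output)
```

View pics/ct.png

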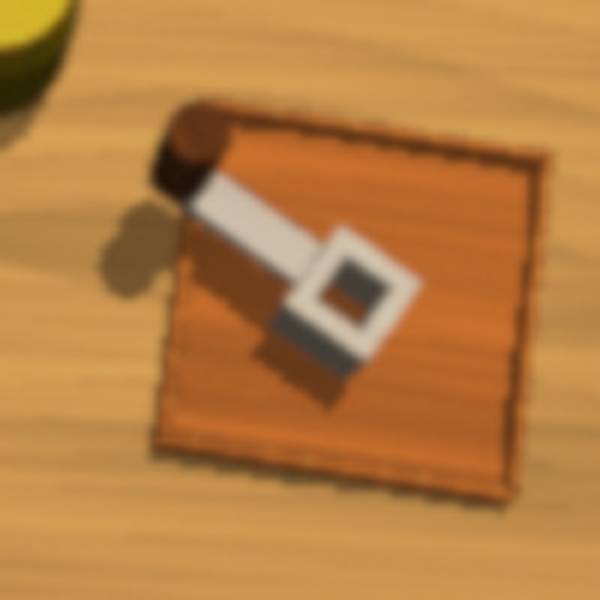

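View pics/cs.png

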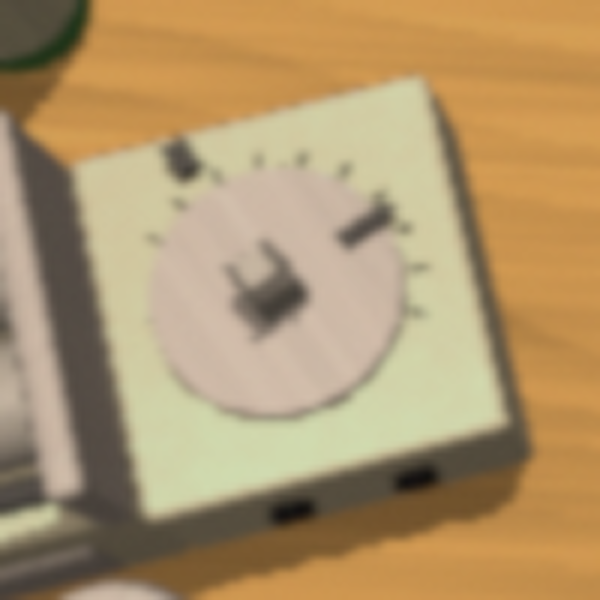

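View pics/st.png

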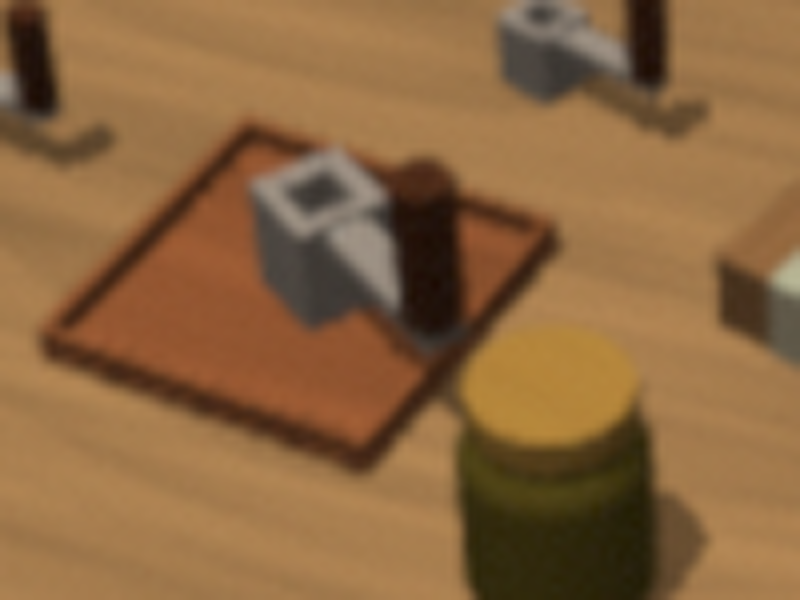

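```bash
python3 - <<'E'
from h import *
s,c=shot('top')
f=lambda p,x0,y0,k=6:np.array(p,float)/k+[x0,y0]-0.42
np.set_printoptions(precision=4,suppress=True)
hub=onz(c,f([(283,302),(342,226),(424,284),(365,362)],300,180),.055);print('hub',hub,hub.mean(0))
print('sides',np.linalg.norm(np.diff(np.vstack([hub,hub[:1]]),axis=0),axis=1))
hd=onz(c,f([(202,133)],300,180),.12)[0];print('handle',hd)
v=hd-hub.mean(0);print('dist',np.hypot(*v[:2]),'ang',np.degrees(np.arctan2(v[1],v[0])))
for i,j in((0,3),(1,2)):
    pass
for a,b in((hub[3]-hub[2],0),(hub[0]-hub[1],0),(hub[1]-hub[2],0),(hub[0]-hub[3],0)):print(np.degrees(np.arctan2(a[1],a[0])))
tr=onz(c,f([(205,98),(552,152),(512,508),(153,455)],300,180),.017);print('tray',tr,tr.mean(0),np.linalg.norm(np.diff(tr,axis=0),axis=1))
# sheeter
gb=onz(c,f([(425,78),(508,430),(148,520),(75,165)],120,170),.085);print('gearbox',gb,np.linalg.norm(np.diff(gb,axis=0),axis=1))
# dial ellipse
d=onz(c,f([(275,165),(275,417),(150,300),(404,285),(190,370),(365,378)],120,170),.092);A=np.c_[2*d[:,:2],np.ones(len(d))];x=np.linalg.lstsq(A,(d[:,:2]**2).sum(1),rcond=None)[0];print('dial',x[:2],np.sqrt(x[2]+x[:2]@x[:2]))
ctr=x[:2]
m=onz(c,f([(182,155)],120,170),.095)[0];p=onz(c,f([(342,240),(390,212)],120,170),.096)
for q in [m,*p]:
    w=q[:2]-ctr;print(np.hypot(*w),np.degrees(np.arctan2(w[1],w[0])))
x_dir=gb[1]-gb[0]; print('gb edge angs',[np.degrees(np.arctan2(*(gb[(i+1)%4]-gb[i])[[1,0]])) for i in range(4)])
sh=onz(c,f([(258,262)],120,170),.131);print('shaft',sh)
E
```

```text
hub [[ 0.5339 -0.283   0.055 ]
 [ 0.5666 -0.3063  0.055 ]
 [ 0.5444 -0.3396  0.055 ]
 [ 0.5113 -0.3163  0.055 ]] [ 0.539  -0.3113  0.055 ]
sides [0.0401 0.04   0.0405 0.0402]
handle [ 0.5852 -0.2413  0.12  ]
dist 0.08386373279951181 ang 56.611389519301945
144.91655348285047
144.58765050325425
56.44076405844633
55.75675306901892
tray [[ 0.6276 -0.2538  0.017 ]
 [ 0.6122 -0.4001  0.017 ]
 [ 0.4611 -0.3836  0.017 ]
 [ 0.4747 -0.2365  0.017 ]] [ 0.5439 -0.3185  0.017 ] [0.1472 0.152  0.1478]
gearbox [[0.6229 0.0988 0.085 ]
 [0.4825 0.0531 0.085 ]
 [0.44   0.1883 0.085 ]
 [0.5792 0.2336 0.085 ]] [0.1476 0.1417 0.1465]
dial [0.5325 0.1458] 0.049384610563569284
0.06664449195740599 40.61046282358394
0.030223140932214183 -49.631065183963734
0.05161321785200994 -51.8929089168786
gb edge angs [np.float64(-161.9574625681491), np.float64(107.4699776109634), np.float64(18.046078836186513), np.float64(-72.0742064357088)]
shaft [[0.5339 0.1459 0.131 ]]
```

```bash
python3 - <<'E'
from h import *
s,c=shot('top')
np.set_printoptions(precision=4,suppress=True)
T=T_tool(s);print(T)
print('yaw y',np.degrees(np.arctan2(T[1,1],T[0,1])),'yaw z',np.degrees(np.arctan2(T[1,2],T[0,2])))
sh=np.array([.5335,.1458])
for n,uv,z in(('bottletop',(97,144),.2),('tin',(141,277),.11),('jar',(299,176),.1),('carton',(275,258),.038)):
    p=onz(c,[uv],z)[0];print(n,p,'from shaft',np.hypot(*(p[:2]-sh)),np.degrees(np.arctan2(*(p[:2]-sh)[::-1])))
print(s['time_s'])
E
```

```text
[[-0.0001 -0.3011 -0.9536  0.2032]
 [-0.0006 -0.9536  0.3011  0.6435]
 [-1.      0.0006 -0.0001  0.2262]
 [ 0.      0.      0.      1.    ]]
yaw y -107.5232588749832 yaw z 162.47674416950156
bottletop [0.6659 0.2884 0.2   ] from shaft 0.19460257927163896 47.13644755433087
tin [0.39   0.1831 0.11  ] from shaft 0.14828352421374769 165.41345365398575
jar [ 0.6492 -0.1604  0.1   ] from shaft 0.32731518059109854 -69.29432162625115
carton [ 0.4587 -0.1138  0.038 ] from shaft 0.27011074524754897 -106.07440892553805
0.3
```

```bash
python3 -m creep '{"jaw":[-1,-1,-1,-1,-1,-1,-1,-1,-1,-1],"translation":[[-0.02,0,0],[-0.02,0,0],[-0.02,0,0],[-0.02,0,0],[-0.02,0,0],[0,0,0],[0,0,0],[0,0,0],[0,0,0],[0,0,0]],"roll":[0.149,0.149,0.149,0.149,0.149,0.149,0.149,0.149,0.149,0.149]}' 60
python3 - <<'E'
from h import *
s=get_state();T=T_tool(s);print(s['joints'],np.degrees(np.arctan2(T[1,1],T[0,1])))
a=np.radians(146);b=np.arctan2(T[1,1],T[0,1]);print((b-a)%(2*np.pi))
E
```

```text
time_s: 1.35
tcp_pos: [0.2032, 0.6436, 0.3265]
eef_rot: [155.8, 90.0, -127.5]
contact_force: [-1.5, 0.1, -0.2]
gripper_width: 0.0879
[ 8.89865022e+01  1.82297013e+01  1.00901918e+01 -4.15854601e-03
 -8.18660586e+01 -1.02229523e+02] 166.75639074982007
0.3622673594148549
```

```bash
python3 -m creep '{"jaw":[-1,-1,-1,-1,-1,-1,-1,-1,-1,-1],"translation":[[0,0,0],[0,0,0],[0,0,0],[0,-0.041,-0.02],[0,-0.041,-0.02],[0,-0.041,-0.02],[0,-0.041,-0.02],[0,-0.041,-0.02],[0,-0.041,-0.02],[0,-0.041,-0.02]],"roll":[0.12,0.12,0.122,0,0,0,0,0,0,0]}' 60
python3 -m creep '{"jaw":[-1,-1,-1,-1,-1,-1,-1,-1,-1,-1],"translation":[[0,-0.041,-0.02],[0,-0.041,-0.02],[0,-0.041,-0.02],[0,-0.041,-0.02],[0,-0.041,-0.02],[0,-0.041,-0.02],[0,0,0],[0,0,0],[0,0,0],[0,0,0]],"roll":[0,0,0,0,0,0,0,0,0,0]}' 60
python3 - <<'E'
from h import *
s,c=shot('wrist','w1');print(s['joints'],s['contact_force'],s['moment'])
E
```

```text
time_s: 2.35
tcp_pos: [0.3652, 0.3664, 0.3269]
eef_rot: [9.0, 90.0, 65.3]
contact_force: [0.8, 0.3, 0.4]
gripper_width: 0.0875
time_s: 3.35
tcp_pos: [0.5026, 0.1329, 0.3267]
eef_rot: [0.6, 90.0, 57.0]
contact_force: [-0.3, -0.8, 0.5]
gripper_width: 0.0878
[ 3.64570180e+01  2.79617343e+00 -9.02231399e+00 -6.29736771e-03
 -7.81650848e+01 -7.00000433e+01] [-0.25150382 -0.82222757  0.46259816] [ 0.11775232 -0.09578765  0.03457239]
```

View pics/w1.png

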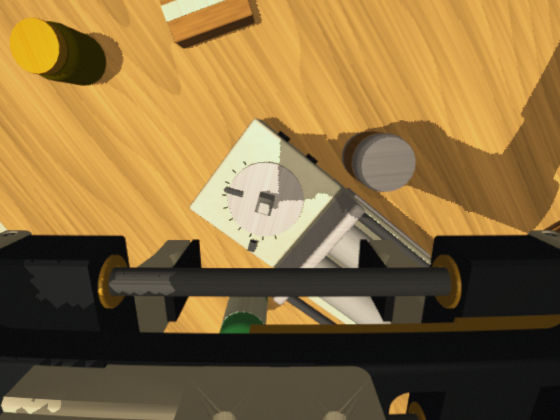

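Wrist picture: dial at about (265,198), pointer to the left (233,191), index mark (252,245), tin (385,162), bottle (240,325).

```bash
python3 - <<'E'
from h import *
s,c=shot('wrist');crop(c,185,115,285,190+75,8 if 0 else 5,'tmp');crop(c,190,150,310,270,5,'w1c')
E
```

```text
(no output)
```

View pics/w1c.png

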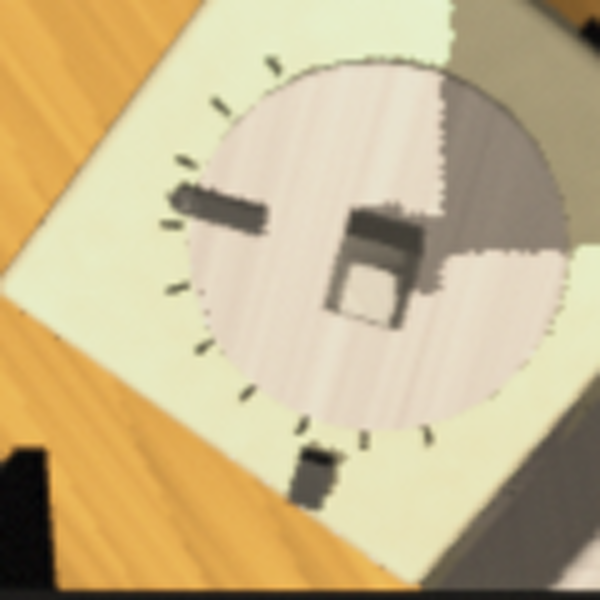

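```bash
cat >> h.py <<'E'
def fitc(d):
    A=np.c_[2*d[:,:2],np.ones(len(d))];x=np.linalg.lstsq(A,(d[:,:2]**2).sum(1),rcond=None)[0];return x[:2],np.sqrt(x[2]+x[:2]@x[:2])
def ang(v): return np.degrees(np.arctan2(v[1],v[0]))
np.set_printoptions(precision=4,suppress=True)
E
python3 - <<'E'
from h import *
s,c=shot('wrist')
f=lambda p:np.array(p,float)/5+[190,150]-.4
st=onz(c,f([(350,262),(410,273),(395,322),(338,310)]),.131);ctr=st.mean(0)[:2];print('shaft',ctr,np.linalg.norm(np.diff(st,axis=0),axis=1),[ang(st[(i+1)%4]-st[i]) for i in range(4)])
d=onz(c,f([(188,250),(573,240),(380,60),(380,430),(240,120),(555,330),(260,383)]),.092);print('dial',fitc(d))
ctr=fitc(d)[0]
for n,q,z in(('ptr',(172,197),.095),('ptrin',(266,216),.096),('mark in',(321,448),.095),('mark out',(303,508),.092)):
    p=onz(c,f([q]),z)[0];print(n,np.hypot(*(p[:2]-ctr)),ang(p[:2]-ctr))
gb=onz(c,f([(2,290),(410,588)]),.085);print('gb',gb,ang(gb[1]-gb[0]))
print(c['pose'])
E
```

```text
shaft [0.5334 0.1462] [0.0143 0.0126 0.0138] [np.float64(135.6968445541718), np.float64(39.63325753773316), np.float64(-45.957505216582895), np.float64(-138.06568851000893)]
dial (array([0.5329, 0.1464]), np.float64(0.049822271322374476))
ptr 0.05565973258354641 -49.140723241785814
ptrin 0.031214921389601333 -52.58983196283905
mark in 0.056347004809277505 39.00326231242888
mark out 0.07588794265662992 39.21879816894387
gb [[0.6252 0.1003 0.085 ]
 [0.5829 0.2332 0.085 ]] 107.67691575606517
[[-0.8334 -0.5325 -0.148   0.4636]
 [ 0.5527 -0.8033 -0.2222  0.0733]
 [-0.0006 -0.2669  0.9637  0.4836]
 [ 0.      0.      0.      1.    ]]
```

```bash
python3 -m creep '{"jaw":[-1,-1,-1,-1,-1,-1,-1,-1,-1,-1],"translation":[[0,-0.031,-0.039],[0,-0.031,-0.039],[0,-0.031,-0.039],[0,-0.031,-0.039],[0,-0.031,-0.039],[0,-0.031,-0.039],[0,-0.031,-0.039],[0,-0.031,-0.039],[0,-0.0275,-0.038],[0,0,0]],"roll":[0,0,0,0,0,0,0,0,0,0]}' 60
python3 - <<'E'
from h import *
s,c=shot('wrist','w2');print(s['tcp_pos'],s['joints'])
crop(c,200,60,360,220,4,'w2c')
E
```

```text
time_s: 4.5
tcp_pos: [0.5382, -0.3161, 0.3251]
eef_rot: [132.2, 89.9, -171.6]
contact_force: [0.9, 0.3, -0.6]
gripper_width: 0.0877
[ 0.5382 -0.3161  0.3251] [-12.5012  13.2875   3.1896   0.0488 -80.028  -21.3514]
```

View pics/w2.png

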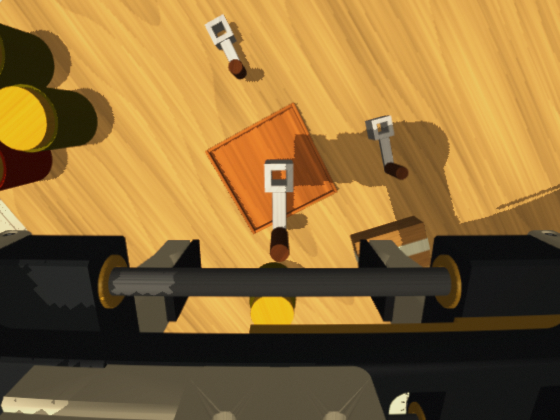

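View pics/w2c.png

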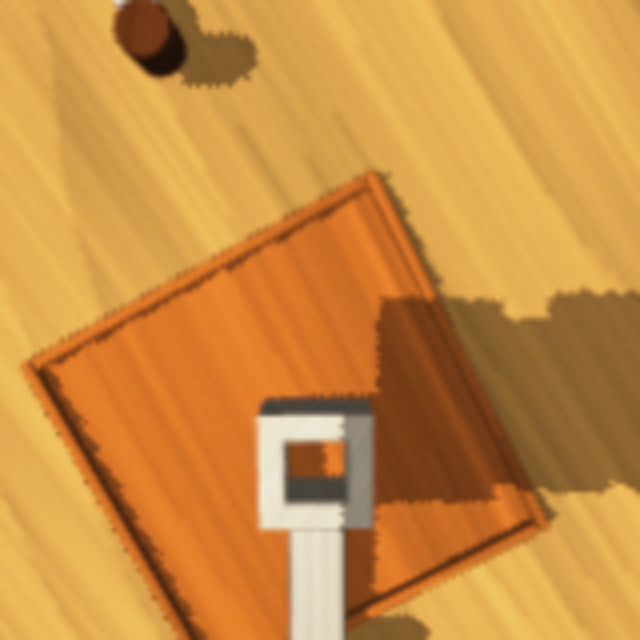

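```bash
python3 - <<'E'
from h import *
s,c=shot('wrist')
f=lambda p:np.array(p,float)/4+[200,60]-.4
h=onz(c,f([(257,415),(374,415),(374,528),(257,528)]),.055);print(h.mean(0),np.linalg.norm(np.diff(h,axis=0),axis=1),[ang(h[(i+1)%4]-h[i]) for i in range(4)])
t=onz(c,f([(25,365),(375,172),(547,522)]),.017);print('tray',(t[0]+t[2])/2,ang(t[1]-t[0]),ang(t[2]-t[1]))
hd=onz(c,[(279.5,233+5)],.12)[0];print(hd,ang(hd-h.mean(0)),np.hypot(*(hd-h.mean(0))[:2]))
T=T_tool(s);print(T,ang(T[:,1]))
hub=h.mean(0)
e=.005
E
```

```text
[ 0.5421 -0.3107  0.055 ] [0.0403 0.0398 0.0412] [np.float64(146.15729337169319), np.float64(56.82563275253918), np.float64(-33.84790017802615), np.float64(-124.56115289631308)]
tray [ 0.5479 -0.3192  0.017 ] 174.0099714304949 83.95328813105178
[ 0.5769 -0.2563  0.12  ] 57.33137557068518 0.06455228529570217
[[-0.0019 -0.8309  0.5564  0.5383]
 [ 0.0003  0.5564  0.8309 -0.314 ]
 [-1.      0.0017 -0.0008  0.3254]
 [ 0.      0.      0.      1.    ]] 146.19153122369616
```

```bash
python3 -m creep '{"jaw":[-1,-1,-1,-1,-1,-1,-1,-1,-1,-1],"translation":[[0,0,0],[0,0,0],[0,0,0],[0,0,0],[0,0,0],[0,0,0],[0,0,0],[0,0,0],[0,0,0],[0,0,0]],"roll":[-0.149,-0.149,-0.149,-0.149,-0.149,-0.149,-0.149,-0.149,-0.149,-0.149]}' 60
python3 -m creep '{"jaw":[-1,-1,-1,-1,-1,-1,-1,-1,-1,-1],"translation":[[0,0,0],[0,0,0],[0,0,0],[0,0,0],[0,0,0],[0,0,0],[0,0,0],[0,0,0],[0,0,0],[0,0,0]],"roll":[-0.149,-0.149,-0.149,-0.149,-0.149,-0.149,-0.149,-0.149,-0.149,-0.149]}' 60
python3 -m creep '{"jaw":[-1,-1,-1,-1,-1,-1,-1,-1,-1,-1],"translation":[[0.02,0,0],[0.02,0,0],[0.02,0,0],[0.02,0,0],[0.02,0,0],[0,0,0],[0,0,0],[0,0,0],[0,0,0],[0,0,0]],"roll":[-0.081,-0.081,0,0,0,0,0,0,0,0]}' 60
python3 - <<'E'
from h import *
s,c=shot('wrist','w3');T=T_tool(s);print(s['tcp_pos'],s['joints'],T,ang(T[:,1]))
E
```

```text
time_s: 5.6
tcp_pos: [0.539, -0.31, 0.3271]
eef_rot: [-142.0, 90.0, 0.2]
contact_force: [-0.4, 0.2, -0.7]
gripper_width: 0.0874
time_s: 6.6
tcp_pos: [0.539, -0.31, 0.3271]
eef_rot: [128.8, 90.0, -3.6]
contact_force: [0.1, 0.4, -0.6]
gripper_width: 0.0881
time_s: 7.6
tcp_pos: [0.5389, -0.312, 0.2275]
eef_rot: [108.2, 89.9, -15.4]
contact_force: [-0.7, -1.0, 0.3]
gripper_width: 0.0878
[ 0.5389 -0.312   0.2275] [-12.1306  15.5871  -6.2883   0.0052 -68.041  158.526 ] [[ 0.0014  0.8329 -0.5534  0.5389]
 [-0.0004 -0.5534 -0.8329 -0.312 ]
 [-1.      0.0014 -0.0005  0.2275]
 [ 0.      0.      0.      1.    ]] -33.60261801361517
```

View pics/w3.png

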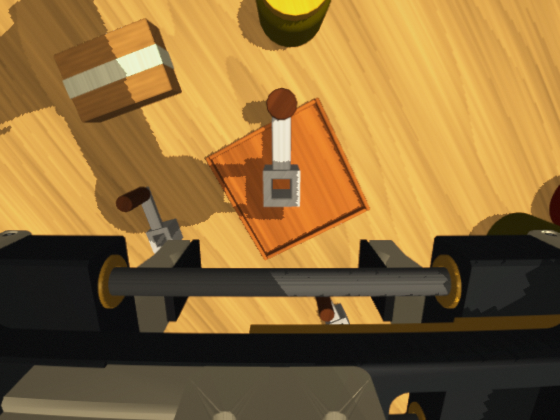

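The hub top is at about (281,189), handle top (282,103), arm straight up the picture: crank aligned with the tool.

```bash
python3 - <<'E'
from h import *
s,c=shot('wrist');crop(c,230,70,350,270,3.0,'w3c')
h=onz(c,[(263,171),(300,171),(300,207),(263,207)],.055);H=h.mean(0);print(H,np.linalg.norm(np.diff(h,axis=0),axis=1))
hd=onz(c,[(282,103)],.12)[0];print(hd,ang(hd-H),np.hypot(*(hd-H)[:2]))
T=T_tool(s)
for X in (H,np.array([.5405,-.311,.055])): print('tool',(X-T[:3,3])@T[:3,:3])
E
```

```text
[ 0.5418 -0.3133  0.055 ] [0.0395 0.0399 0.0407]
[ 0.5891 -0.2416  0.12  ] 56.57407069602232 0.08583223355428952
tool [ 0.1723  0.003  -0.0007]
tool [ 0.1723  0.0007 -0.0018]
```

View pics/w3c.png

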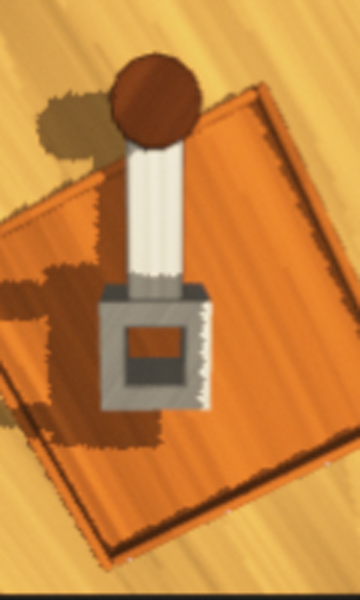

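```bash
python3 - <<'E'
from h import *
s,c=shot('top');T=T_tool(s)
for uv,z in (((443,253),.035),((419,246),.08),((346,297),.035),((323,287),.08)):
    p=onz(c,[uv],z)[0];print(p,(p-T[:3,3])@T[:3,:3])
E
```

```text
[ 0.4939 -0.5201  0.035 ] [0.1921 0.0777 0.1981]
[ 0.4998 -0.4491  0.08  ] [0.1471 0.0434 0.1357]
[ 0.3755 -0.2873  0.035 ] [ 0.1919 -0.1497  0.0697]
[ 0.3923 -0.2276  0.08  ] [ 0.1469 -0.1688  0.0107]
```

```bash
python3 -m creep '{"jaw":[-1,-1,-1,-1,-1,-1,-1,-1,-1,-1],"translation":[[0.025,0.002,-0.001],[0.025,0,0],[0.025,0,0],[0.025,0,0],[0.025,0,0],[0.025,0,0],[0.025,0,0],[0.0185,0,0],[0.01,0,0],[0,0,0]],"roll":[0,0,0,0,0,0,0,0,0,0]}' 60
python3 -m creep '{"jaw":[0,0.2,0.4,0.6,0.8,1,1,1,1,1],"translation":[[0,0,0],[0,0,0],[0,0,0],[0,0,0],[0,0,0],[0,0,0],[0,0,0],[0,0,0],[0,0,0],[0,0,0]],"roll":[0,0,0,0,0,0,0,0,0,0]}' 60
python3 - <<'E'
from h import *
s,c=shot('wrist','w4');T=T_tool(s);print(s['tcp_pos'],s['contact_force'],s['gripper_width'],ang(T[:,1]))
E
```

```text
time_s: 8.75
tcp_pos: [0.5399, -0.3122, 0.0217]
eef_rot: [-70.3, 89.9, 166.1]
contact_force: [-0.4, 0.0, -0.1]
gripper_width: 0.0877
time_s: 9.75
tcp_pos: [0.541, -0.3124, 0.0232]
eef_rot: [93.5, 90.0, -30.1]
contact_force: [1.2, -0.7, 2.0]
gripper_width: 0.0398
[ 0.541  -0.3124  0.0232] [ 1.1693 -0.662   2.0285] 0.039752817957999675 -33.60315997525674
```

View pics/w4.png

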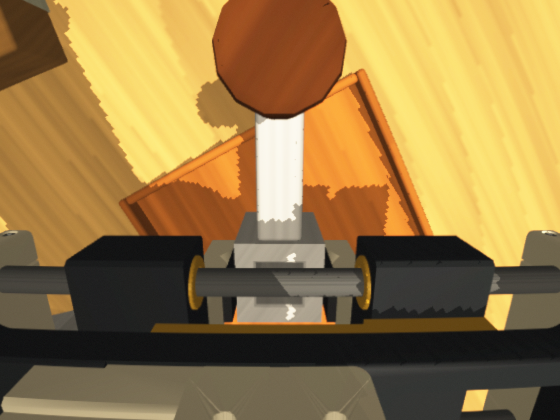

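```bash
python3 - <<'E'
from h import *
s,c=shot('wrist');T=T_tool(s)
im=c['image'].astype(int);m=((im[:,:,0]>70)&(im[:,:,0]<170)&(im[:,:,1]<80)&(im[:,:,2]<50)).astype(np.uint8)
m[:,:205]=0;m[:,355:]=0;m[125:]=0
cs=max(cv2.findContours(m,0,2)[0],key=cv2.contourArea);x=cv2.boundingRect(cs);print(x)
pts=cs.reshape(-1,2);pts=pts[pts[:,1]>3]
p=onz(c,pts.astype(float),.12);h=cv2.convexHull(p[:,:2].astype(np.float32)).reshape(-1,2);C,r=fitc(h);print(C,r)
X=np.array([*C,.12]);print('handle in tool',(X-T[:3,3])@T[:3,:3])
E
```

```text
(212, 0, 134, 114)
[ 0.5881 -0.2423] 0.011523484486979745
handle in tool [-0.0967  0.0005 -0.0845]
```

```bash
python3 -m creep '{"jaw":[1,1,1,1,1,1,1,1,1,1],"translation":[[-0.005,0,0],[-0.015,0,0],[-0.025,0,0],[-0.03,0,0],[-0.03,0,0],[-0.03,0,0],[-0.03,0,0],[-0.03,0,0],[-0.02,0,0],[-0.015,0,0]],"roll":[0,0,0,0,0,0,0,0,0,0]}' 60
python3 - <<'E'
from h import *
s,c=shot('wrist','w5');T=T_tool(s);print(s['tcp_pos'],s['contact_force'],s['moment'],s['gripper_width'],ang(T[:,1]),s['joints'])
shot('scene','s5')
E
```

```text
time_s: 10.85
tcp_pos: [0.5403, -0.3119, 0.2541]
eef_rot: [-149.8, 90.0, 86.6]
contact_force: [0.3, -0.1, -4.3]
gripper_width: 0.0397
[ 0.5403 -0.3119  0.2541] [ 0.288  -0.0956 -4.3345] [-0.1268 -0.0638 -0.0428] 0.039651949625191835 -33.61738794053881 [-12.1158  14.874   -3.7326  -0.0424 -71.3996 158.512 ]
```

View pics/w5.png

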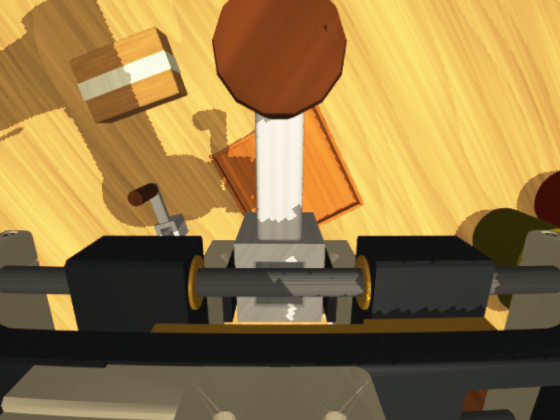

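View pics/s5.png

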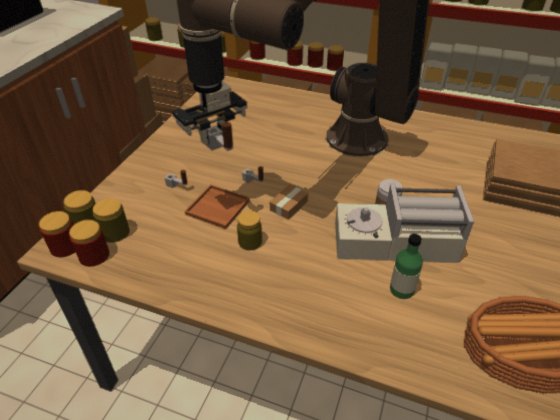

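```bash
python3 -m creep '{"jaw":[1,1,1,1,1,1,1,1,1,1],"translation":[[0,-0.01,-0.0145],[0,-0.02,-0.029],[0,-0.025,-0.0363],[0,-0.025,-0.0363],[0,-0.025,-0.0363],[0,-0.025,-0.0363],[0,-0.025,-0.0363],[0,-0.025,-0.0363],[0,-0.025,-0.0363],[0,-0.025,-0.0363]],"roll":[0,0,0,0,0,0,0,0,0,0]}' 60
python3 -m creep '{"jaw":[1,1,1,1,1,1,1,1,1,1],"translation":[[0,-0.018,-0.0262],[0,-0.012,-0.0174],[0,0,0],[0,0,0],[0,0,0],[0,0,0],[0,0,0],[0,0,0],[0,0,0],[0,0,0]],"roll":[0,0,0.06,0.13,0.14,0.14,0.14,0.14,0.14,0.14]}' 60
python3 -m creep '{"jaw":[1,1,1,1,1,1,1,1,1,1],"translation":[[0,0,0],[0,0,0],[0,0,0],[0,0,0],[0,0,0],[0,0,0],[0,0,0],[0,0,0],[0,0,0],[0,0,0]],"roll":[0.14,0.14,0.14,0.14,0.14,0.1,0.032,0,0,0]}' 60
python3 - <<'E'
from h import *
s,c=shot('wrist','w6');T=T_tool(s);print(s['tcp_pos'],s['contact_force'],s['moment'],s['gripper_width'],ang(-T[:,2]),s['joints'],T[:,0])
shot('scene','s6')
print((np.array([.533,.1463,.131])-T[:3,3])@T[:3,:3])
E
```

```text
time_s: 11.95
tcp_pos: [0.5322, 0.095, 0.2515]
eef_rot: [-44.0, 89.8, -167.6]
contact_force: [1.3, -0.6, -3.9]
gripper_width: 0.0396
time_s: 12.95
tcp_pos: [0.5316, 0.146, 0.2511]
eef_rot: [20.4, 89.8, -162.6]
contact_force: [-0.7, -0.3, -4.3]
gripper_width: 0.0397
time_s: 13.95
tcp_pos: [0.5327, 0.1461, 0.2524]
eef_rot: [68.9, 89.9, -161.3]
contact_force: [-0.4, 0.1, -4.5]
gripper_width: 0.04
[0.5327 0.1461 0.2524] [-0.37    0.1386 -4.5101] [ 0.0525 -0.0251  0.0577] 0.039977059828137915 -50.237486766816566 [ 35.6399   8.0999 -12.599   -0.0188 -69.3586   4.1293] [-0.001  -0.0003 -1.      0.    ]
[ 0.1214 -0.0005 -0.0001]
```

View pics/w6.png

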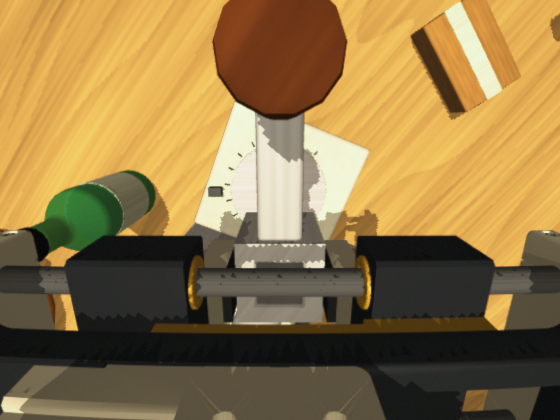

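View pics/s6.png

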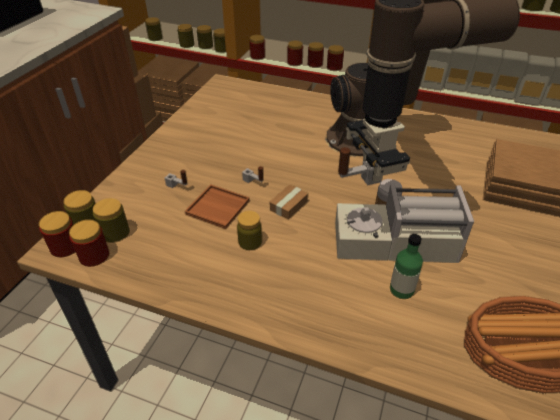

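```bash
python3 -m creep '{"jaw":[1,1,1,1,1,1,1,1,1,1],"translation":[[0.01,0,0],[0.015,0,0],[0.02,0,0],[0.02,0,0],[0.015,0,0],[0.01,0,0],[0.006,0,0],[0.004,0,0],[0,0,0],[0,0,0]],"roll":[0,0,0,0,0,0,0,0,0,0]}' 60
python3 -m creep '{"jaw":[1,1,1,1,1,1,1,1,1,1],"translation":[[0.002,0,0],[0.002,0,0],[0.002,0,0],[0.002,0,0],[0.002,0,0],[0.002,0,0],[0.002,0,0],[0.002,0,0],[0,0,0],[0,0,0]],"roll":[0,0,0,0,0,0,0,0,0,0]}' 60
python3 - <<'E'
from h import *
s,c=shot('wrist','w7');T=T_tool(s);print(s['tcp_pos'],s['contact_force'],s['moment'],s['gripper_width'],ang(-T[:,2]))
shot('scene','s7')
E
```

```text
time_s: 15.05
tcp_pos: [0.5335, 0.1462, 0.1536]
eef_rot: [-106.1, 89.9, 23.6]
contact_force: [-0.3, 0.2, -3.7]
gripper_width: 0.0398
time_s: 16.05
tcp_pos: [0.5332, 0.146, 0.1371]
eef_rot: [89.6, 90.0, -140.7]
contact_force: [1.0, 0.9, -4.1]
gripper_width: 0.0396
[0.5332 0.146  0.1371] [ 1.0457  0.8895 -4.1001] [0.0773 0.0796 0.0167] 0.039585828544749506 -50.29315291288588
```

View pics/s7.png

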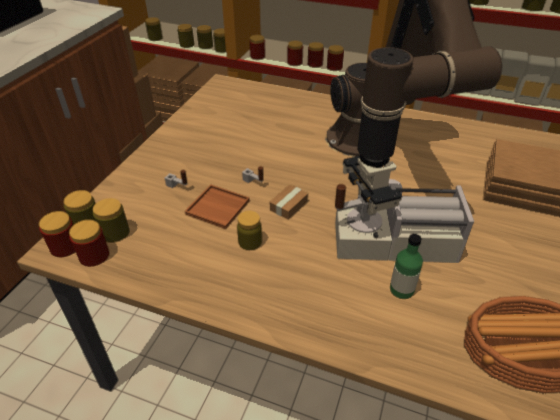

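```bash
python3 -m creep '{"jaw":[1,1,1,1,1,1,1,1,1,1],"translation":[[0.002,0,0],[0.002,0,0],[0.002,0,0],[0.002,0,0],[0.002,0,0],[0.002,0,0],[0.002,0,0],[0.002,0,0],[0,0,0],[0,0,0]],"roll":[0,0,0,0,0,0,0,0,0,0]}' 60
python3 -m creep '{"jaw":[1,1,1,1,1,1,1,1,1,1],"translation":[[0.002,0,0],[0.002,0,0],[0.002,0,0],[0.002,0,0],[0.001,0,0],[0.001,0,0],[0,0,0],[0,0,0],[0,0,0],[0,0,0]],"roll":[0,0,0,0,0,0,0,0,0,0]}' 60
python3 - <<'E'
from h import *
s,c=shot('wrist','w8');T=T_tool(s);print(s['tcp_pos'],s['contact_force'],s['moment'],s['gripper_width'],ang(-T[:,2]))
s,c=shot('scene');crop(c,320,130,480,270,5,'s8')
E
```

```text
time_s: 17.15
tcp_pos: [0.5332, 0.146, 0.1211]
eef_rot: [104.1, 90.0, -126.2]
contact_force: [-0.4, -0.1, -4.6]
gripper_width: 0.0396
time_s: 18.15
tcp_pos: [0.5332, 0.146, 0.1111]
eef_rot: [-89.6, 90.0, 40.1]
contact_force: [-0.4, -0.1, -4.3]
gripper_width: 0.0398
[0.5332 0.146  0.1111] [-0.3652 -0.1458 -4.2962] [ 0.0857  0.0233 -0.0183] 0.03975848100344403 -50.294641963763866
```

View pics/s8.png

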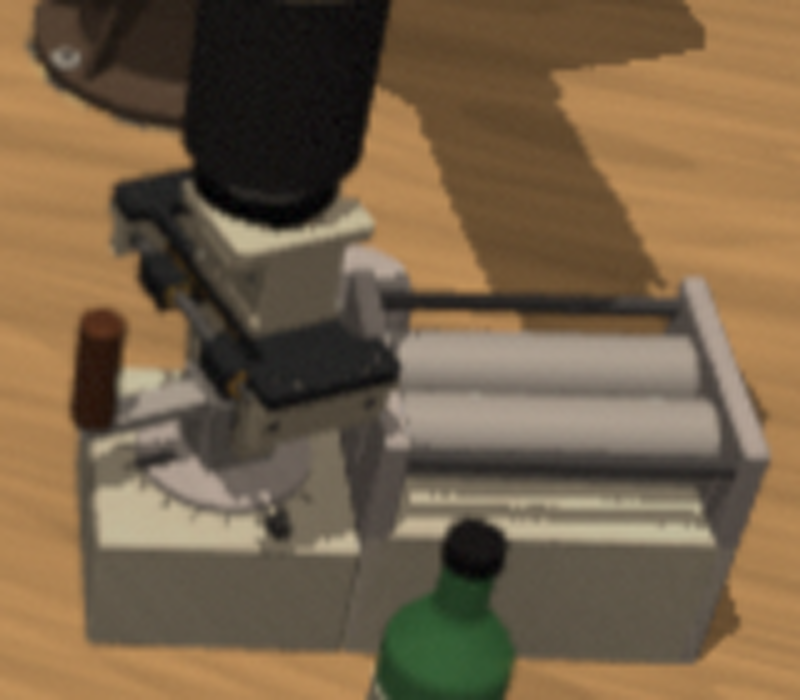

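View pics/w8.png

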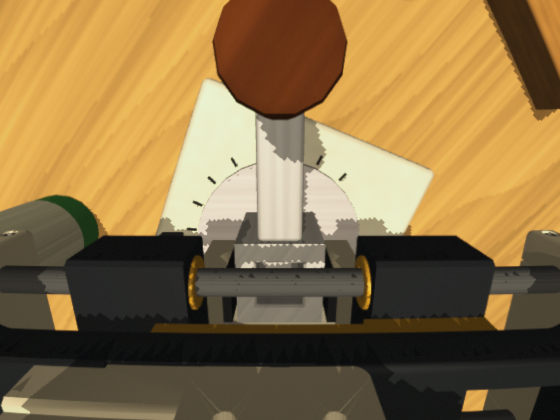

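```bash
python3 -m creep '{"jaw":[1,1,1,1,1,1,1,1,1,1],"translation":[[0.001,0,0],[0,0,0],[0,0,0],[0,0,0],[0,0,0],[0,0,0],[0,0,0],[0,0,0],[0,0,0],[0,0,0]],"roll":[0,0,0,-0.02,-0.04,-0.06,-0.08,-0.08,-0.08,-0.08]}' 60
python3 -m creep '{"jaw":[1,1,1,1,1,1,1,1,1,1],"translation":[[0,0,0],[0,0,0],[0,0,0],[0,0,0],[0,0,0],[0,0,0],[0,0,0],[0,0,0],[0,0,0],[0,0,0]],"roll":[-0.1,-0.1,-0.1,-0.1,-0.1,-0.1,-0.1,-0.1,-0.1,-0.1]}' 60
python3 - <<'E'
from h import *
s,c=shot('wrist','w9');T=T_tool(s);print(s['tcp_pos'],s['contact_force'],s['moment'],s['gripper_width'],ang(-T[:,2]))
s,c=shot('scene');crop(c,330,180,420,255,8,'s9')
E
```

```text
time_s: 19.25
tcp_pos: [0.5339, 0.1462, 0.1103]
eef_rot: [-131.0, 89.9, 24.1]
contact_force: [2.3, 0.5, -3.6]
gripper_width: 0.0398
time_s: 20.25
tcp_pos: [0.5339, 0.1463, 0.1102]
eef_rot: [173.5, 89.9, 26.0]
contact_force: [1.2, 0.0, -3.3]
gripper_width: 0.0395
[0.5339 0.1463 0.1102] [ 1.1775  0.0111 -3.2791] [ 0.0011 -0.7242 -0.254 ] 0.039506286721375926 32.48262456844717
```

View pics/s9.png

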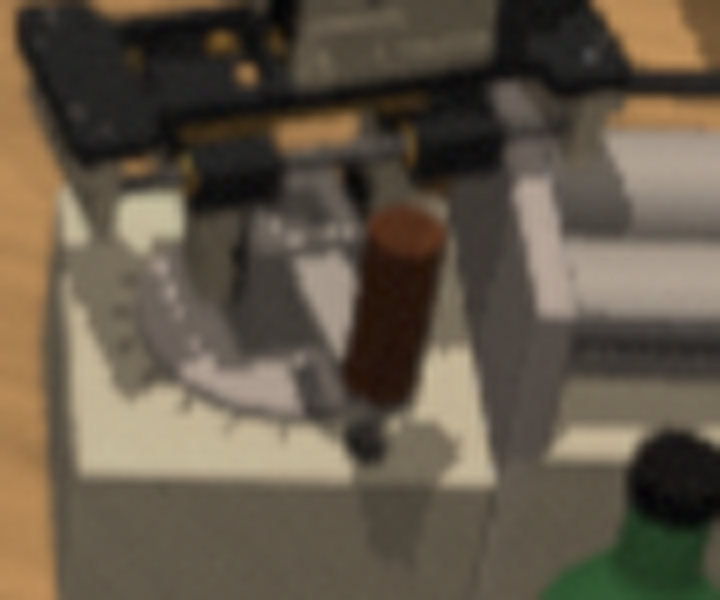

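View pics/w9.png

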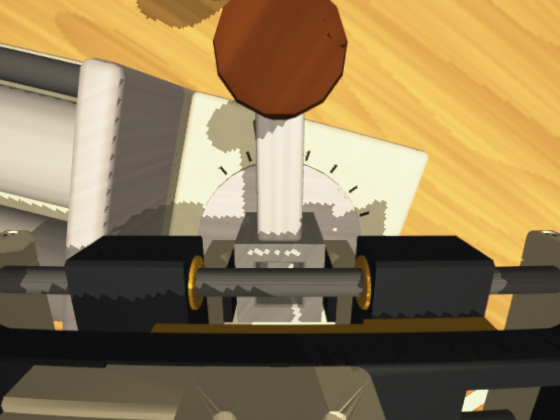

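```bash
python3 -m creep '{"jaw":[1,1,1,1,1,1,1,1,1,1],"translation":[[0,0,0],[0,0,0],[0,0,0],[0,0,0],[0,0,0],[0,0,0],[0,0,0],[0,0,0],[0,0,0],[0,0,0]],"roll":[-0.05,-0.05,-0.05,-0.03,-0.01,0,0,0,0,0]}' 60
python3 - <<'E'
from h import *
s,c=shot('wrist','w10');T=T_tool(s);print(s['tcp_pos'],s['contact_force'],s['moment'],s['gripper_width'],ang(-T[:,2]))
s,c=shot('scene');crop(c,355,205,405,245,14,'s10')
ctr=np.array([.533,.1463])
for a,r,z in((39.8,.060,.095),(39.8,.074,.095),(39.8,.056,.096),(36,.056,.096),(44,.056,.096)):
    p=[*(ctr+r*np.array([np.cos(np.radians(a)),np.sin(np.radians(a))])),z];print(a,r,(proj(c,p)-[355,205])*14)
E
```

```text
time_s: 21.35
tcp_pos: [0.5338, 0.1462, 0.1103]
eef_rot: [157.2, 89.9, 20.3]
contact_force: [5.1, 0.1, -4.7]
gripper_width: 0.0396
[0.5338 0.1462 0.1103] [ 5.1121  0.1469 -4.6897] [-0.0566 -2.0862 -0.2526] 0.03956480487151698 43.047155920832715
39.8 0.06 [[272.6885 369.0443]]
39.8 0.074 [[306.0317 416.5609]]
39.8 0.056 [[263.9003 351.9862]]
36 0.056 [[246.6863 355.8749]]
44 0.056 [[282.2246 346.735 ]]
```

View pics/s10.png

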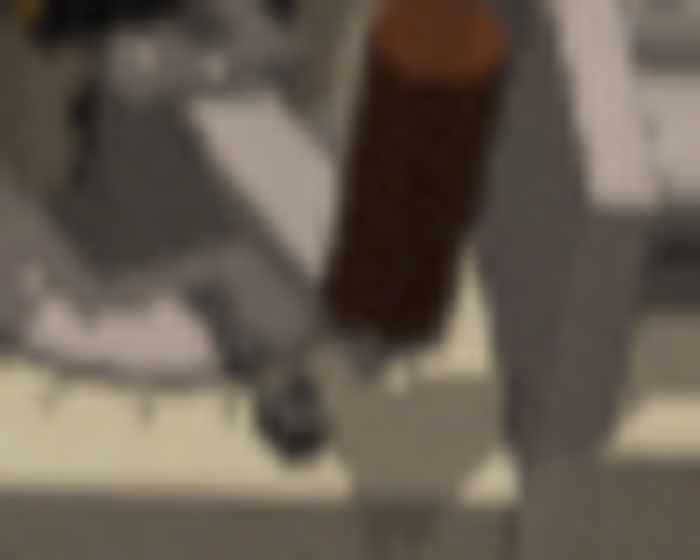

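View pics/w10.png

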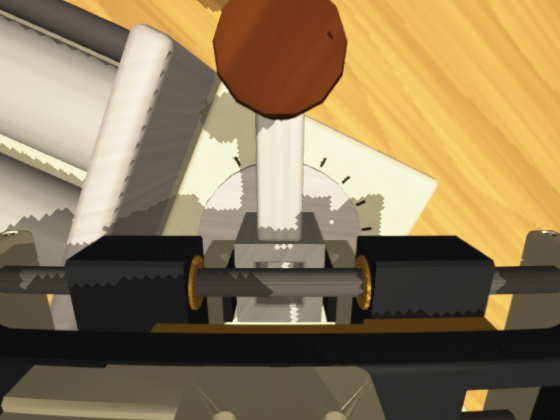

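```bash
python3 - <<'E'
from h import *
s,c=shot('scene')
T=T_tool(s);print('axis',T[:3,0])
im=c['image'][215:242,358:390,::-1].astype(float);im=np.clip((im-30)*1.8,0,255).astype(np.uint8)
cv2.imwrite('pics/s11.png',cv2.resize(im,None,fx=22,fy=22,interpolation=cv2.INTER_LINEAR))
ctr=np.array([.533,.1463])
for a in (24,28,32,36,39.8,44):
  for r in(.03,.056):
    p=[*(ctr+r*np.array([np.cos(np.radians(a)),np.sin(np.radians(a))])),.096];q=proj(c,p)[0];print(a,r,q,(q-[358,215])*22,(q-[330,180])*8)
s,c=shot('top');crop(c,120,170,220,270,6,'t11')
E
```

```text
axis [ 0.0012  0.0004 -1.    ]
24 0.03 [366.7232 224.3944] [191.9102 206.6778] [293.7855 355.1556]
24 0.056 [368.5231 230.898 ] [231.5081 349.7554] [308.1848 407.1838]
28 0.03 [367.4598 224.3469] [208.1161 205.6314] [299.6786 354.7751]
28 0.056 [369.918  230.8069] [262.1968 347.7522] [319.3443 406.4554]
32 0.03 [368.1827 224.2635] [224.019  203.7981] [305.4614 354.1084]
32 0.056 [371.2862 230.6472] [292.2973 344.2377] [330.2899 405.1774]
36 0.03 [368.8881 224.1449] [239.5378 201.1875] [311.1046 353.1591]
36 0.056 [372.6204 230.4196] [321.6498 339.2319] [340.9636 403.3571]
39.8 0.03 [369.5388 224.    ] [253.8528 198.0003] [316.3101 352.0001]
39.8 0.056 [373.85   230.1419] [348.7005 333.1211] [350.8002 401.1349]
44 0.03 [370.2322 223.8043] [269.1095 193.6946] [321.858  350.4344]
44 0.056 [375.1589 229.7668] [377.4958 324.8693] [361.2712 398.1343]
```

View pics/s11.png

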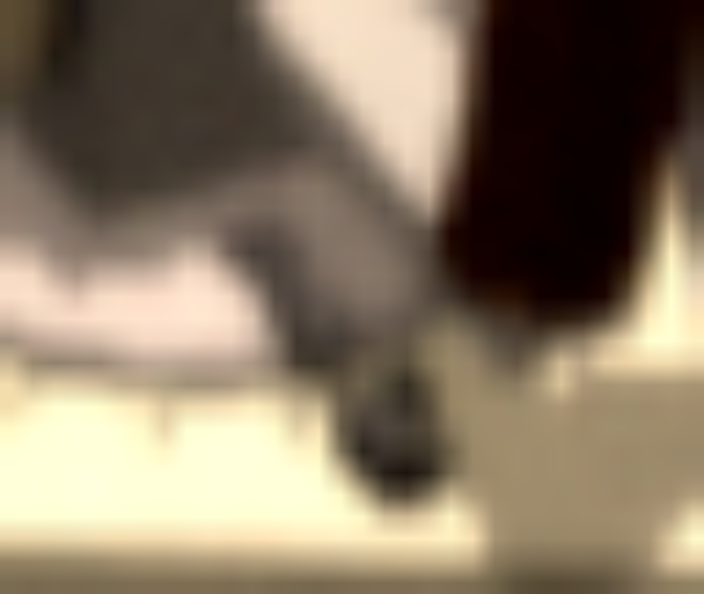

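View pics/t11.png

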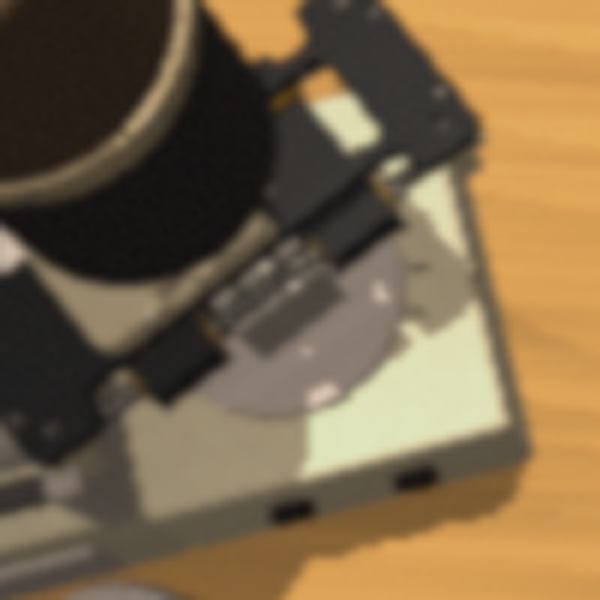

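```bash
python3 -m creep '{"jaw":[1,1,1,1,1,1,1,1,1,1],"translation":[[0,0,0],[0,0,0],[0,0,0],[0,0,0],[0,0,0],[0,0,0],[0,0,0],[0,0,0],[0,0,0],[0,0,0]],"roll":[-0.02,-0.02,-0.02,-0.02,0,0,0,0,0,0]}' 60
python3 - <<'E'
from h import *
s,c=shot('scene');T=T_tool(s);print(s['tcp_pos'],s['contact_force'],s['moment'],ang(-T[:,2]))
im=c['image'][215:242,358:390,::-1].astype(float);im=np.clip((im-30)*1.8,0,255).astype(np.uint8)
cv2.imwrite('pics/s12.png',cv2.resize(im,None,fx=22,fy=22,interpolation=cv2.INTER_LINEAR))
E
```

```text
time_s: 22.55
tcp_pos: [0.5338, 0.1462, 0.1102]
eef_rot: [150.7, 89.9, 18.3]
contact_force: [5.5, -0.4, -4.7]
gripper_width: 0.04
[0.5338 0.1462 0.1102] [ 5.5498 -0.3799 -4.7255] [-0.0699 -2.0251 -0.115 ] 47.64248977723351
```

View pics/s12.png

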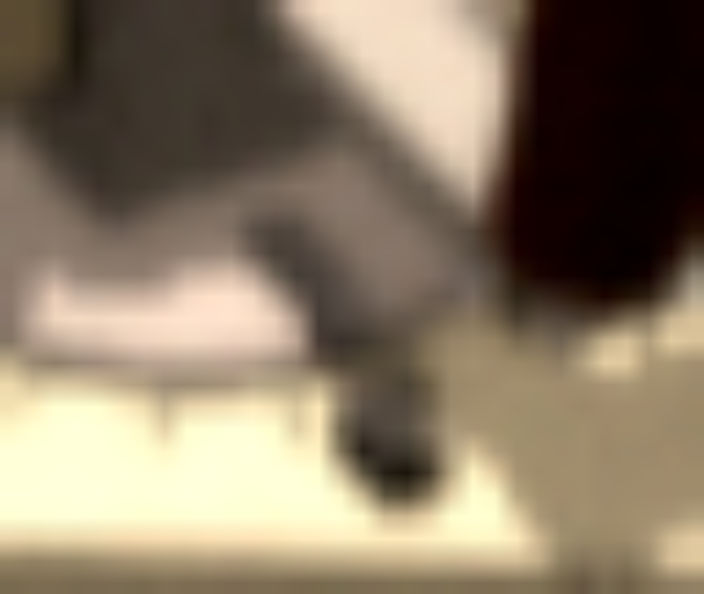

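```bash
python3 -m creep '{"jaw":[1,1,1,1,1,1,1,1,1,1],"translation":[[0,0,0],[0,0,0],[0,0,0],[0,0,0],[0,0,0],[0,0,0],[0,0,0],[0,0,0],[0,0,0],[0,0,0]],"roll":[0,0,0.02,0.02,0.01,0,0,0,0,0]}' 60
python3 - <<'E'
from h import *
s,c=shot('scene');T=T_tool(s);print(s['tcp_pos'],s['contact_force'],s['moment'],ang(-T[:,2]))
im=c['image'][215:242,358:390,::-1].astype(float);im=np.clip((im-30)*1.8,0,255).astype(np.uint8)
cv2.imwrite('pics/s13.png',cv2.resize(im,None,fx=22,fy=22,interpolation=cv2.INTER_LINEAR))
E
```

```text
time_s: 23.6
tcp_pos: [0.5333, 0.1462, 0.1102]
eef_rot: [-179.4, 90.0, 45.4]
contact_force: [2.6, 3.1, -1.9]
gripper_width: 0.0398
[0.5333 0.1462 0.1102] [ 2.5948  3.0999 -1.8757] [ 1.0481 -0.9902 -0.0434] 44.82429202812163
```

View pics/s13.png

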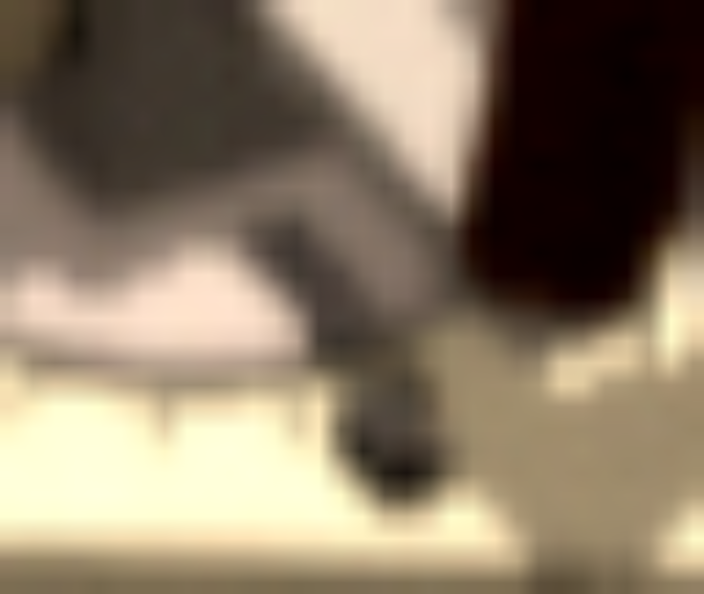

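```bash
python3 -m creep '{"jaw":[1,1,1,1,1,1,1,1,1,1],"translation":[[-0.002,0,0],[-0.004,0,0],[-0.005,0,0],[-0.006,0,0],[-0.006,0,0],[-0.006,0,0],[-0.006,0,0],[-0.006,0,0],[-0.006,0,0],[-0.006,0,0]],"roll":[0,0,0,0,0,0,0,0,0,0]}' 60
python3 -m creep '{"jaw":[1,1,1,1,1,1,1,1,1,1],"translation":[[-0.01,0,0],[-0.01,0,0],[-0.015,0,0],[-0.015,0,0],[-0.015,0,0],[-0.015,0,0],[-0.01,0,0],[0,0,0],[0,0,0],[0,0,0]],"roll":[0,0,0,0,0,0,0,0,0,0]}' 60
python3 - <<'E'
from h import *
s,c=shot('scene','s14f');T=T_tool(s);print(s['tcp_pos'],s['contact_force'],s['moment'],ang(-T[:,2]),s['gripper_width'])
crop(c,330,170,420,255,7,'s14')
s,c=shot('wrist','w14')
E
```

```text
time_s: 24.65
tcp_pos: [0.5326, 0.1456, 0.1633]
eef_rot: [-14.3, 89.9, -149.5]
contact_force: [0.3, -0.4, -3.6]
gripper_width: 0.0396
time_s: 25.65
tcp_pos: [0.5327, 0.1458, 0.2522]
eef_rot: [-22.9, 89.9, -158.1]
contact_force: [0.2, 0.4, -3.5]
gripper_width: 0.0396
[0.5327 0.1458 0.2522] [ 0.1709  0.3714 -3.5441] [-0.1044 -0.0022 -0.0134] 44.80851449373906 0.03963884357600054
```

View pics/s14.png

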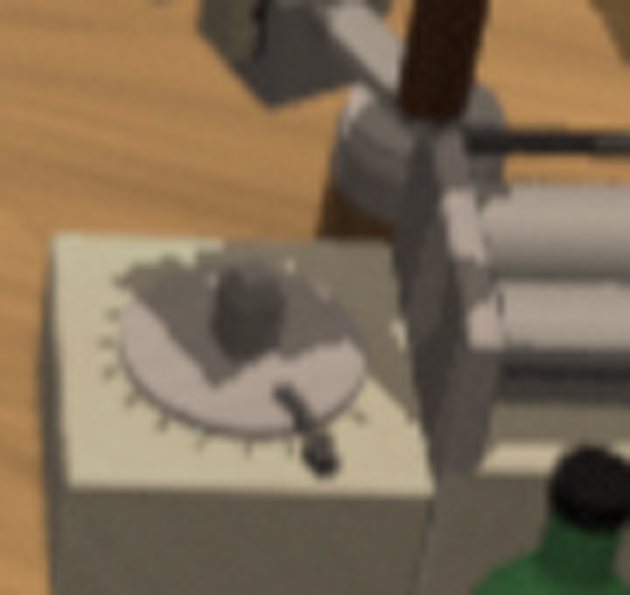

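View pics/w14.png

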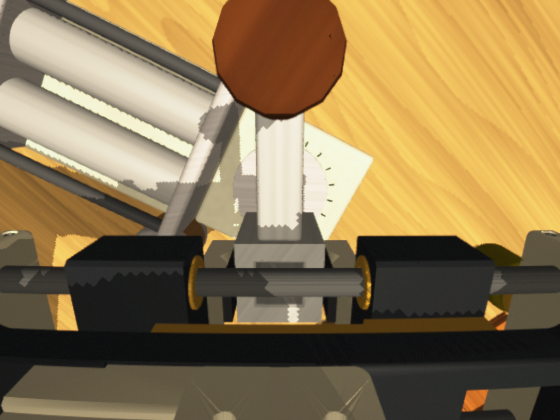

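```bash
python3 -m creep '{"jaw":[1,1,1,1,1,1,1,1,1,1],"translation":[[0,0.0127,0.0122],[0,0.0254,0.0244],[0,0.0317,0.0304],[0,0.0317,0.0304],[0,0.0317,0.0304],[0,0.0317,0.0304],[0,0.0317,0.0304],[0,0.0317,0.0304],[0,0.0317,0.0304],[0,0.0317,0.0304]],"roll":[0,0,0,0,0,0,0,0,0,0]}' 60
python3 -m creep '{"jaw":[1,1,1,1,1,1,1,1,1,1],"translation":[[0,0.0232,0.0223],[0,0.0155,0.0149],[0,0,0],[0,0,0],[0,0,0],[0,0,0],[0,0,0],[0,0,0],[0,0,0],[0,0,0]],"roll":[0,0,0,0,0,0,0,0,0,0]}' 60
python3 - <<'E'
from h import *
s,c=shot('top','t15f');T=T_tool(s);print(s['tcp_pos'],s['contact_force'],s['moment'],ang(-T[:,2]),s['gripper_width'])
crop(c,120,170,220,270,6,'t15')
s,c=shot('wrist','w15')
E
```

```text
time_s: 26.75
tcp_pos: [0.5395, -0.2604, 0.2528]
eef_rot: [-42.5, 90.0, -177.7]
contact_force: [0.8, 0.2, -4.7]
gripper_width: 0.0394
time_s: 27.75
tcp_pos: [0.5413, -0.3116, 0.2531]
eef_rot: [145.3, 90.0, 10.2]
contact_force: [-0.4, 0.1, -4.2]
gripper_width: 0.0397
[ 0.5413 -0.3116  0.2531] [-0.4101  0.0865 -4.2326] [-0.0994 -0.0769 -0.037 ] 44.834179496956175 0.03974793203068085
```

View pics/t15.png

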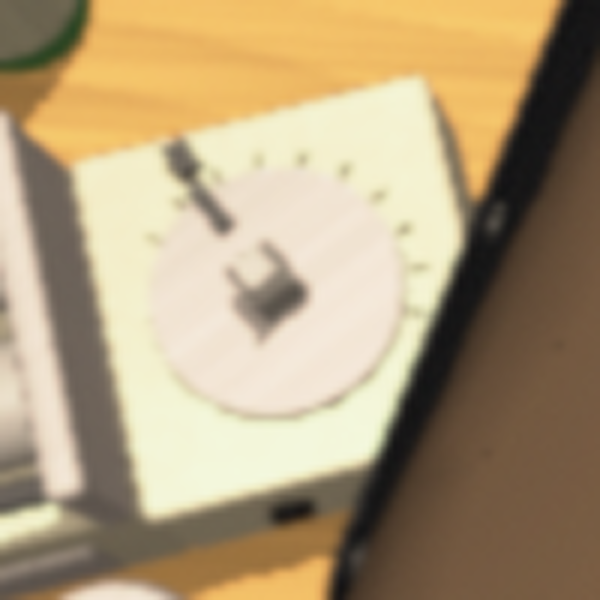

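View pics/w15.png

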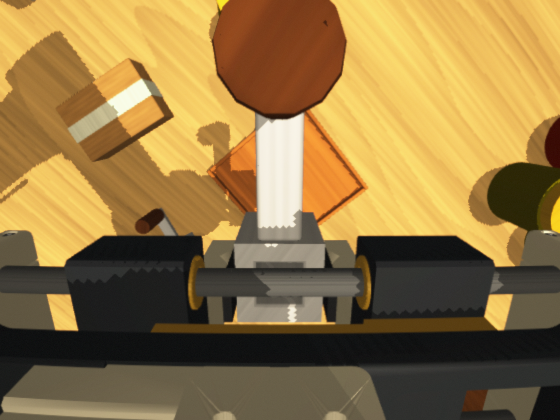

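```bash
python3 - <<'E'
from h import *
s,c=shot('top')
f=lambda p:np.array(p,float)/6+[120,170]-.42
ctr=np.array([.5325,.1458])
for n,q,z in(('ptr in',(230,228),.096),('ptr mid',(211,204),.096),('ptr tip',(194,182),.096),('mark c',(182,156),.095),('mark c dark',(183,160),.09)):
    p=onz(c,f([q]),z)[0][:2]-ctr;print(n,np.hypot(*p),ang(p))
E
```

```text
ptr in 0.030450864557250497 43.72281536832409
ptr mid 0.04297320993473349 43.38728988251432
ptr tip 0.0543884465445114 43.08256828867594
mark c 0.06632686101949932 40.7706170695147
mark c dark 0.0666049618530893 41.48129008205301
```

```bash
python3 -m creep '{"jaw":[1,1,1,1,1,1,1,1,1,1],"translation":[[0.01,0,0],[0.02,0,0],[0.03,0,0],[0.03,0,0],[0.03,0,0],[0.03,0,0],[0.025,0,0],[0.02,0,0],[0.01,0,0],[0.005,0,0]],"roll":[0,0,0,0,0,0,0,0,0,0]}' 60
python3 -m creep '{"jaw":[1,1,1,1,1,1,1,1,1,1],"translation":[[0.003,0,0],[0.003,0,0],[0.003,0,0],[0.003,0,0],[0.002,0,0],[0.002,0,0],[0.001,0,0],[0,0,0],[0,0,0],[0,0,0]],"roll":[0,0,0,0,0,0,0,0,0,0]}' 60
python3 - <<'E'
from h import *
s,c=shot('wrist','w16');T=T_tool(s);print(s['tcp_pos'],s['contact_force'],s['moment'],ang(-T[:,2]),s['gripper_width'])
E
```

```text
time_s: 28.9
tcp_pos: [0.5406, -0.3117, 0.0417]
eef_rot: [-55.6, 89.9, 169.2]
contact_force: [0.1, -0.2, -3.8]
gripper_width: 0.0395
time_s: 29.9
tcp_pos: [0.5413, -0.3118, 0.0262]
eef_rot: [107.2, 90.0, -28.0]
contact_force: [-0.0, -1.0, -4.4]
gripper_width: 0.0397
[ 0.5413 -0.3118  0.0262] [-0.0199 -0.9756 -4.4265] [-0.0514  0.0083 -0.0123] 44.81757513906489 0.03968815096759345
```

```bash
python3 -m creep '{"jaw":[1,1,1,1,1,1,1,1,1,1],"translation":[[0.0005,0,0],[0.0005,0,0],[0.0005,0,0],[0.0005,0,0],[0.0003,0,0],[0.0002,0,0],[0,0,0],[0,0,0],[0,0,0],[0,0,0]],"roll":[0,0,0,0,0,0,0,0,0,0]}' 60
python3 - <<'E'
from h import *
s=get_state();print(s['tcp_pos'],s['contact_force'],s['moment'],s['gripper_width'])
E
```

```text
time_s: 30.95
tcp_pos: [0.5412, -0.3118, 0.0236]
eef_rot: [115.4, 90.0, -19.8]
contact_force: [-0.6, -0.4, -3.3]
gripper_width: 0.0397
[ 0.5412 -0.3118  0.0236] [-0.6088 -0.4054 -3.2686] [-0.1395 -0.0204  0.0198] 0.039652898317121606
```

```bash
python3 -m creep '{"jaw":[1,1,1,1,1,1,1,1,1,1],"translation":[[0.0003,0,0],[0.0003,0,0],[0.0003,0,0],[0.0003,0,0],[0.0003,0,0],[0,0,0],[0,0,0],[0,0,0],[0,0,0],[0,0,0]],"roll":[0,0,0,0,0,0,0,0,0,0]}' 60
python3 - <<'E'
from h import *
s=get_state();print(s['tcp_pos'],s['contact_force'],s['moment'],s['gripper_width'])
E
```

```text
time_s: 31.95
tcp_pos: [0.5412, -0.3118, 0.0232]
eef_rot: [103.2, 90.0, -32.0]
contact_force: [-4.2, 2.8, 7.6]
gripper_width: 0.0394
[ 0.5412 -0.3118  0.0232] [-4.2217  2.8256  7.5855] [ 1.089   1.3111 -0.0029] 0.03944643074188222
```

```bash
python3 -m creep '{"jaw":[1,1,0.1,0,-0.1,-0.3,-0.5,-0.7,-0.9,-1],"translation":[[-0.0005,0,0],[0,0,0],[0,0,0],[0,0,0],[0,0,0],[0,0,0],[0,0,0],[0,0,0],[0,0,0],[0,0,0]],"roll":[0,0,0,0,0,0,0,0,0,0]}' 10
python3 - <<'E'
from h import *
s,c=shot('wrist','w17');print(s['tcp_pos'],s['contact_force'],s['moment'],s['gripper_width'])
s,c=shot('scene');crop(c,170,110,290,230,5,'s17')
E
```

```text
time_s: 32.95
tcp_pos: [0.5412, -0.3118, 0.0225]
eef_rot: [-11.8, 90.0, -147.0]
contact_force: [-0.3, -0.4, 0.4]
gripper_width: 0.0823
[ 0.5412 -0.3118  0.0225] [-0.3056 -0.3588  0.3561] [-0.0761 -0.0918  0.0153] 0.08228496960218433
```

View pics/w17.png

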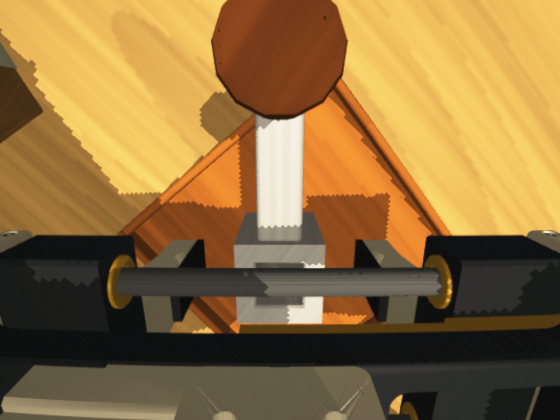

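View pics/s17.png

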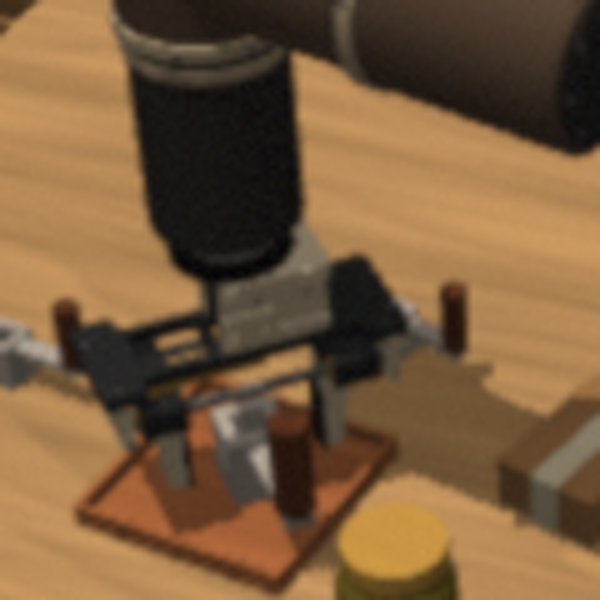

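Released; the crank stands in the tray and the jaws are clear on both sides. Lifting straight up.

```bash
python3 -m creep '{"jaw":[-1,-1,-1,-1,-1,-1,-1,-1,-1,-1],"translation":[[-0.005,0,0],[-0.01,0,0],[-0.02,0,0],[-0.03,0,0],[-0.03,0,0],[-0.03,0,0],[-0.03,0,0],[-0.03,0,0],[-0.03,0,0],[-0.02,0,0]],"roll":[0,0,0,0,0,0,0,0,0,0]}' 10
python3 -m creep '{"jaw":[-1,-1,-1,-1,-1,-1,-1,-1,-1,-1],"translation":[[0,0.02,0.02],[0,0.03,0.03],[0,0.03,0.03],[0,0.03,0.03],[0,0,0],[0,0,0],[0,0,0],[0,0,0],[0,0,0],[0,0,0]],"roll":[0,0,0,0,0,0,0,0,0,0]}' 10
python3 - <<'E'
from h import *
s,c=shot('top','t18');print(s['tcp_pos'],s['contact_force'],np.abs(s['qd']).max())
s,c=shot('scene','s18');crop(c,180,170,280,245,8,'s18c');crop(c,330,170,420,255,7,'s18d')
E
```

```text
time_s: 34.05
tcp_pos: [0.5415, -0.3121, 0.2614]
eef_rot: [113.8, 89.8, -21.4]
contact_force: [1.4, -0.8, -0.3]
gripper_width: 0.0874
time_s: 35.05
tcp_pos: [0.541, -0.4666, 0.2581]
eef_rot: [111.4, 90.0, -23.7]
contact_force: [-0.2, 0.3, -0.1]
gripper_width: 0.0873
[ 0.541  -0.4666  0.2581] [-0.1612  0.3362 -0.0927] 0.3542760991947935
```

View pics/s18c.png

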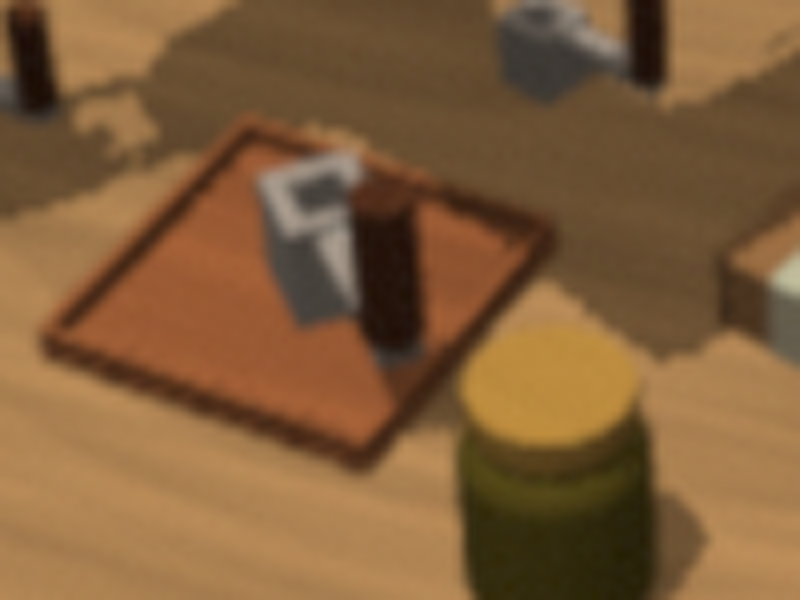

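View pics/t18.png

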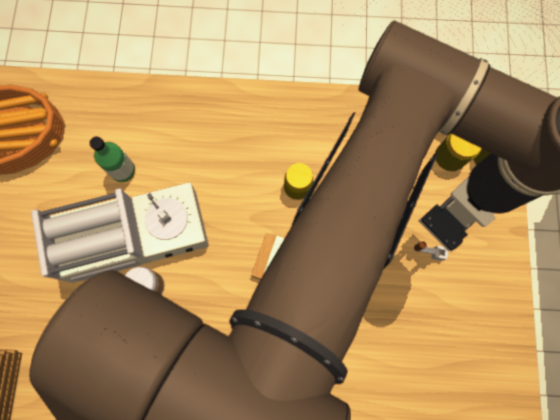

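View pics/s18d.png

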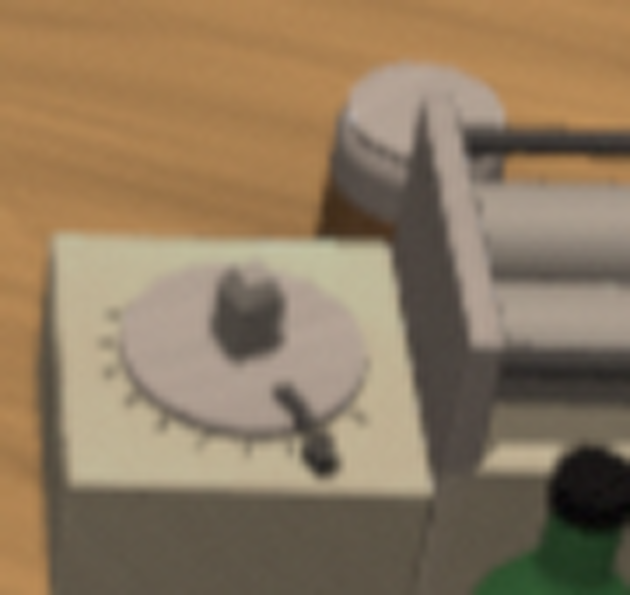

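```bash
python3 - <<'E'
from h import *
s,c=shot('scene')
f=lambda p:np.array(p,float)/8+[180,170]-.44
print('handle',onz(c,f([(386,192)]),.12))
h=onz(c,f([(257,183),(345,152),(275,238)]),.055);print('hub corners',h,'centre',(h[1]+h[2])/2)
print('handle expected from hub pose',.5412+.0603,-.3118+.0599)
close_job()
E
```

```text
handle [[ 0.6015 -0.25    0.12  ]]
hub corners [[ 0.5462 -0.3376  0.055 ]
 [ 0.5166 -0.3136  0.055 ]
 [ 0.5735 -0.316   0.055 ]] centre [ 0.545  -0.3148  0.055 ]
handle expected from hub pose 0.6015 -0.2519
the job is handed in; nothing more can be done
```

I fitted the large crank fully down on the square shaft, turned it anticlockwise onto the index mark, and set it back upright in the tray. The job was handed in at about 35 s of the 72 s allowed. No verdict is reported, so the checks below are my own measurements.

- **Fit:** I gripped the crank by its hub. The seated hub centre was at about 117 mm, against a limit of 122 mm.
- **Pointer:** The pointer moved about 90 to 95° to reach the mark. After lift-off, the top view put it 1.5 to 2.5° past the mark, or about 2.5 mm against the 7 mm allowed. The scene view also shows them lined up.
- **Crank in the tray:** The measured position is within about 2 mm (handle) and 5 mm (hub) of where an upright crank should be, well inside the tray limits. The tool then moved clear, and the wrist force read about zero.
- **Bystanders and mark:** By eye, the pictures show the jar, bottle, carton, tin and index mark where they were at the start. I did not measure them again at the end.
- **Disagreements:** The crank led the pointer by about 4 to 8° while turning, where socket play alone should give about 4°, so I set the pointer by camera. Side loads of about 5 N and 2 N m showed while turning and mostly eased when I backed the crank off slightly before lifting.

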